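Set the tube mixer to speed step 5 and start it

TASK

Set the tube mixer's speed selector to step 5, that is, the fifth of its seven dots counted clockwise from the smallest, by pushing the side of its pointer bar round with a fingertip, click by click, without pinching it. Only when it rests there, press the round start key down with a fingertip and let it come up again. Leave the jar, the tube rack and the carton where they stand.

Things in the scene. Friction and masses are not known exactly. Their poses are not given: they have to be found in the camera images.
- mixer: white tube roller mixer, fixed, 290 (x) by 400 (y) mm. Origin under its centre on the bench, x from its front (the control deck) to its back, y to the left seen from the front, z up. Deck: flat, x = -145 to 0 mm, top at z = 60. Behind it four rollers along y with two tubes, x = 15 to 140 mm, highest z = 98. Selector axis at (-75, 90) mm, start key at (-75, -125); the jar stands on the deck between them.
- selector (a joint): black rotary speed selector on the deck, vertical axis; rad, 0 at step 1, growing clockwise seen from above. Seven click steps 40 degrees (0.698 rad) apart: step n = 0.698 (n-1), step 5 = 2.793; end stops just outside steps 1 and 7. A sprung detent snaps it to the nearest step: push it past half-way and it springs on to the next; takes about 4 to 6 N at the bar's end. Starts at step 1, 2 or 3.
- selector_axis (a point): on the selector's axis at the top of its pointer bar, 34 mm above the deck; turns with it, x along the bar to its pointing end, z up. The bar is 14 mm wide with upright flat sides, from 18 mm behind the axis to 46 mm in front, 4 to 34 mm above the deck; a white line on top marks the pointing half. Under it a disc of 44 mm diameter, top 8 mm above the deck.
- selector_tip (a point): top of the pointing end of the selector's bar, 46 mm from the axis. Directions seen from above: at step 1 the bar points 120 degrees counterclockwise of the mixer's +x, at step 4 along +x, at step 5 40 degrees clockwise of +x. Seven black dots on the deck, 56 mm from the axis, mark the steps, growing clockwise from 6 mm wide (step 1) to 15.6 mm (step 7).
- start_key (a joint): travel in m of the round grey start key, 30 mm in diameter, on the right of the deck: 0 up, 0.006 fully down; a spring returns it; fully down takes 5 N. Pressed counts from 0.004.
- start_key_top (a point): centre of the start key's top face when looking down on it; moves with the key
- jar: clear capped specimen jar, 38 mm in diameter, 46 mm tall, loose on the deck between selector and key; origin at the centre of its underside. Leave it alone.
- tube_rack: grey rack of upright capped tubes, 160 by 70 mm, 88 mm tall, loose on the bench left of the mixer; origin at the centre of its underside. Leave it alone.
- carton: small cardboard carton, 120 by 100 mm, 70 mm tall, loose on the bench right of the mixer; origin at the centre of its underside. Leave it alone.

How it is judged:
By the outcome, as a careful person would: the job done as asked, in the order asked, and still so for the second after the job is handed in, with the robot touching nothing.
It also fails if it takes over 54 s, if anything falls off the work surface, if the arm or the gripper's body presses on something with over 40 N, if the wrist force passes 120 N, or if a joint passes its speed limit or range.

ROBOT

A 7-joint arm with a two-finger parallel gripper is mounted at the origin on the work surface. World frame = base frame: x ahead of the robot, y to its left, z up, the work surface at z = 0. Lengths are in m, angles in degrees, forces in N, time in s.
With the tool pointing down it reaches from about 0.4 to 0.875 m from the base axis. Payload 19.3 kg.
Tool frame: the origin (TCP) lies midway between the tips of the shut fingers; the grasp point (between the pads) lies 19 mm behind it; z points along the fingers, y is the direction in which the jaws open and shut (so a half turn about z gives the same grasp; the last joint's range is limited). The gripper opens to 85 mm and grips with 20 to 120 N. Pads are 22 mm wide; open, the fingers measure 114 mm over their backs; the gripper's body (76 mm by 85 mm) begins 54 mm behind the grasp point. The pads swing forward as they close: fully open they stand 13 mm farther back than shut.
Start: joints at [-70.313, 29.874, -2.08, 91.645, 1.215, 58.505, -6.463], TCP at [0.251, 0.572, 0.231] pointing down, gripper open.
Joint ranges: [-166.77, 166.77], [-17.47, 122.26], [-85.68, 81.53], [9.62, 139.38], [-72.42, 252.41], [9.2, 110.78], [-144.41, 144.41]. Speed limits (degrees/s): [108.29, 108.29, 136.94, 136.94, 172.46, 172.46, 172.46].

INTERFACE

Orientations are given as a 3x3 rotation matrix whose columns are the frame's x, y, z axes.
In Python, from plant import ctrl, eyes, workorder, nets gives the robot as it stands.
- The arm moves only by the shell command python3 -m inch 'ROWS' [OPENING] [FORCE]. ROWS is text: rows parted by semicolons, each of 6 numbers parted by spaces: the shift along the world's x, y, z in m, then the turn, a rotation vector about the world's x, y, z in rad. A call has 1 to 5 rows; each row shifts and turns the pose as measured when the row begins; what a row does not reach is not made up. A row lasts 1/8 s, in which the tool goes at most 62.5 mm and 10.7 degrees, less where a joint would pass 70% of its speed; a pose out of reach is approached as far as the arm can. A call with a gripper value outside its range is refused whole. OPENING is the finger opening in m, from 0 to 0.0854, set as the call begins (- or left out, the last holds). The fingers move at their own pace and stop on an object; FORCE is the grip in N (left out, the last holds). Time passes only in rows, so rows that do not move let the fingers close. It gives the time, the measured TCP pose, the force and the opening at its end, in the units of the state.
- ctrl.observe(): the state, without advancing time (a new reading comes with each control period).
- eyes.snapshot(name): name is "side" or "top" or "wrist"; returns a dict with "color" (420x560x3 uint8, red, green, blue), "mtx" (3x3 intrinsics, pixels), "distortion" ([k1, k2, p1, p2, k3] as OpenCV has them; the pictures are not rectified), "rvec" (rotation vector, rad) and "tvec" (3), from world to camera coordinates, as OpenCV has them; the wrist camera has in their place "hand_eye" (4x4, takes a point from camera to tool coordinates, whose origin is the TCP and whose axes are the flange's). Camera axes: x right, y down, z forward; pixel columns grow to the right and rows downward; lengths in m; the calibration is good to about 2 mm. A picture is of the moment at which its call begins: read the wrist's pose just before it. There is no depth.
- workorder.hand_in(): hands the job in, once; it reports no verdict.
Trained networks look in a picture, given as the dict that the camera call returned (one of the last four; its "shot" number tells which), for a name from the list of things; names that differ only in an ending like _2 or _b are one class to them, and where a whole thing is asked for, a point or a joint stands for the part that bears it (a point fixed in the world has none). Each returns a list of dicts, best first, with "confidence" (0 to 1); they miss things now and then, are a little off and sometimes report something else, mostly with a low value. They report only what shows in the picture. A call takes as long as a camera call.
- nets.regions_of(picture, name): "pixels" (420x560 bool, what is visible of it) and "extent" ([left, top, right, bottom] in pixels, round what is visible of it).
- nets.landmark_of(picture, name): "uv" ([column, row] in pixels: a listed point, or the origin of a listed thing).
The state is a dict: "time_s": time; "joint_pos": joint angles; "joint_velocities": joint speeds; "joint_torque": joint torques, N m; "ee_pos": TCP position; "ee_rot": TCP orientation; "wrist_force": force on the tool from outside, world axes, zero at the start; "moment": the same for the moment, N m; "width": finger opening in m.
Only numpy, scipy, OpenCV 4.12 (cv2) and the standard library are available. Lean on these libraries where they do the work, as an engineer would, in place of code of your own. Each camera call takes 0.05 s, during which the arm holds its last target.

## Working session

There is one attempt and no reset: what is moved stays moved. The work goes in short steps, Python scripts to look and compute and a shell command to move; the robot and the scene stay as the last step left them, time stands still between calls to the robot, and variables do not carry over. Pictures are saved under pics/ and viewed, and the job is handed in when it is done.

```bash
ls; mkdir -p pics
cat > h.py <<'E'
import numpy as np, cv2
from plant import ctrl, eyes, workorder, nets
def save(s,name): cv2.imwrite('pics/'+name+'.png', s['color'][:,:,::-1])
def ray(s,uv,st=None):
    p=cv2.undistortPoints(np.array([[uv]],float),np.array(s['mtx']),np.array(s['distortion']))[0,0]
    d=np.array([p[0],p[1],1.])
    if 'hand_eye' in s:
        H=np.array(s['hand_eye']);R=np.array(st['ee_rot']);t=np.array(st['ee_pos'])
        return R@H[:3,3]+t, R@H[:3,:3]@d
    R=cv2.Rodrigues(np.array(s['rvec'],float))[0];t=np.array(s['tvec'],float).ravel()
    return -R.T@t, R.T@d
def atz(r,z): return r[0]+r[1]*(z-r[0][2])/r[1][2]
def tri(rs):
    A=0;b=0
    for o,d in rs:
        d=d/np.linalg.norm(d);P=np.eye(3)-np.outer(d,d);A=A+P;b=b+P@o
    x=np.linalg.solve(A,b); return x
E
python3 - <<'E'
from h import *
st=ctrl.observe();print({k:np.round(v,3).tolist() for k,v in st.items()})
for c in ['side','top']:
    s=eyes.snapshot(c);save(s,c+'0')
    for n in ['selector_axis','selector_tip','start_key_top','mixer','jar','tube_rack','carton']:
        print(c,n,[(np.round(x['uv'],1).tolist(),round(x['confidence'],2)) for x in nets.landmark_of(s,n)[:2]])
    print(cv2.Rodrigues(np.array(s['rvec']))[0].round(2).tolist(),atz(ray(s,[280,210]),0), ray(s,[280,210])[0])
E
```

```text
pics
{'time_s': 0.0, 'joint_pos': [-70.312, 29.909, -2.081, 91.672, 1.215, 58.504, -6.462], 'joint_velocities': [-0.048, 0.019, -0.023, -0.049, 0.002, -0.062, -0.017], 'joint_torque': [-0.003, -92.708, 1.978, -36.996, 0.018, 0.008, -0.0], 'ee_pos': [0.251, 0.572, 0.231], 'ee_rot': [[-0.916, 0.402, -0.0], [0.402, 0.916, -0.001], [-0.0, -0.001, -1.0]], 'wrist_force': [0.103, -0.061, 0.388], 'moment': [0.018, 0.038, 0.027], 'width': 0.086}
side selector_axis [([263.7, 179.1], 0.81)]
side selector_tip [([261.0, 172.3], 0.5), ([263.6, 180.6], 0.4)]
side start_key_top [([260.8, 238.2], 0.64)]
side mixer [([294.6, 235.4], 0.88), ([261.3, 180.7], 0.75)]
side jar [([253.2, 220.9], 0.9)]
side tube_rack []
side carton [([231.7, 335.4], 0.81)]
[[0.99, -0.17, 0.0], [-0.09, -0.51, -0.85], [0.14, 0.84, -0.52]] [0.60412538 0.10581456 0.        ] [ 0.45748099 -0.75254608  0.54142135]
top selector_axis [([249.0, 231.6], 0.71)]
top selector_tip [([231.1, 232.7], 0.5), ([250.9, 229.3], 0.5)]
top start_key_top [([330.6, 236.0], 0.53)]
top mixer [([288.6, 212.1], 0.91)]
top jar [([298.8, 243.9], 0.62), ([388.0, 265.2], 0.22)]
top tube_rack [([174.0, 218.0], 0.69)]
top carton [([389.4, 267.0], 0.7)]
[[-0.02, -1.0, 0.02], [-1.0, 0.02, -0.08], [0.08, -0.02, -1.0]] [0.61590299 0.01565174 0.        ] [0.5252381  0.02885528 1.12807137]
```

View pics/side0.png

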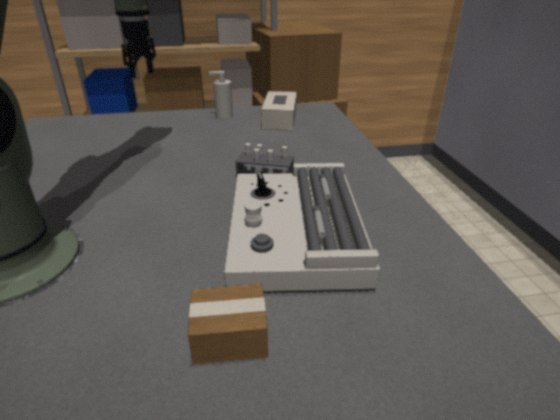

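View pics/top0.png

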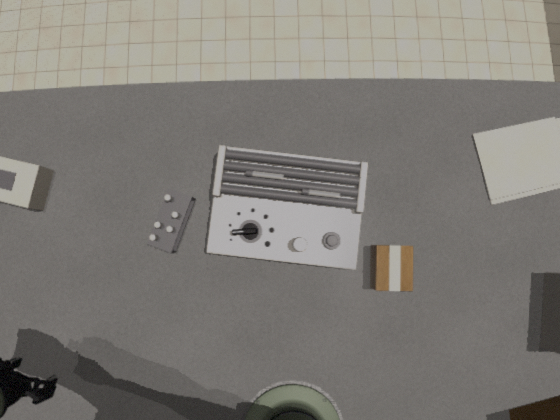

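Run:
```python
import cv2
a=cv2.imread('pics/top0.png')[150:310,130:430];cv2.imwrite('pics/top0c.png',cv2.resize(a,None,fx=2.6,fy=2.6,interpolation=cv2.INTER_CUBIC))
a=cv2.imread('pics/side0.png')[130:280,200:400];cv2.imwrite('pics/side0c.png',cv2.resize(a,None,fx=4,fy=4,interpolation=cv2.INTER_CUBIC))
from h import *
t={'selector_axis':([263.7,179.1],[249,231.6]),'start_key_top':([260.8,238.2],[330.6,236]),'jar':([253.2,220.9],[298.8,243.9]),'mixer':([294.6,235.4],[288.6,212.1]),'carton':([231.7,335.4],[389.4,267])}
s=eyes.snapshot('side');p=eyes.snapshot('top')
for n,(a,b) in t.items(): print(n,tri([ray(s,a),ray(p,b)]).round(4), atz(ray(p,b),0.094 if 'axis' in n else .066).round(4))
```

```text
selector_axis [0.5588 0.0964 0.0977] [0.5549 0.0971 0.094 ]
start_key_top [ 0.5336 -0.113   0.0762] [ 0.5391 -0.1149  0.066 ]
jar [ 0.5212 -0.0308  0.0646] [ 0.5205 -0.0307  0.066 ]
mixer [ 0.6142 -0.009  -0.0007] [ 0.6045 -0.0061  0.066 ]
carton [ 0.4521 -0.2851  0.0072] [ 0.4533 -0.2685  0.066 ]
```

View crops.

View pics/top0c.png

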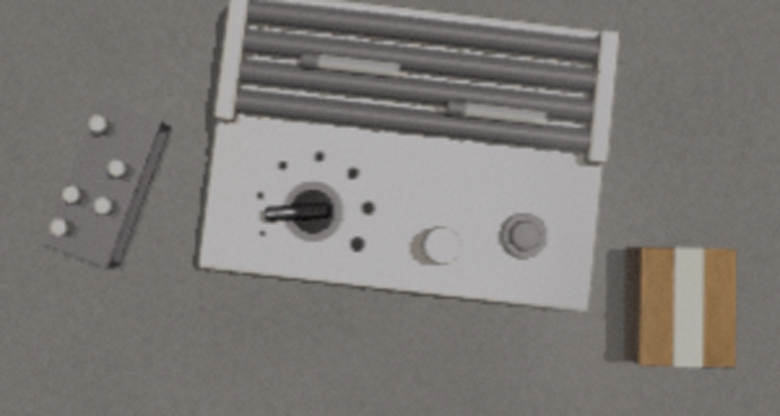

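View pics/side0c.png

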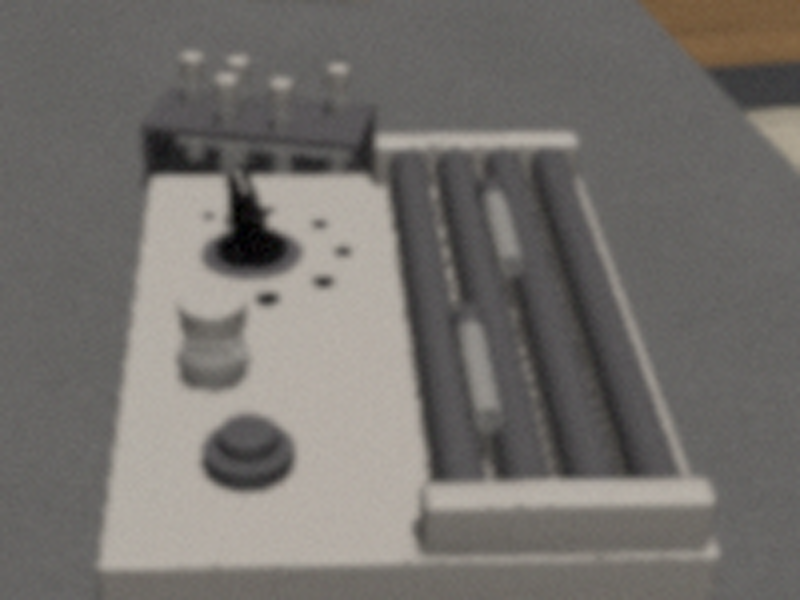

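```bash
python3 - <<'E'
from h import *
s=eyes.snapshot('wrist');save(s,'w0');print(np.round(s['hand_eye'],3),np.round(s['mtx'],1))
E
python3 -m inch '0.04 -0.045 0.02 0 0 0;0.04 -0.045 0.02 0 0 0;0.04 -0.045 0.02 0 0 0;0.04 -0.045 0.02 0 0 0;0.04 -0.045 0.02 0 0 0' 0 20
```

```text
[[-0.    -0.961 -0.275  0.07 ]
 [ 1.    -0.     0.    -0.001]
 [-0.    -0.275  0.961 -0.142]
 [ 0.     0.     0.     1.   ]] [[352.3   0.  282.6]
 [  0.  352.3 207. ]
 [  0.    0.    1. ]]
time_s: 1.58
ee_pos: [0.4465, 0.3493, 0.3298]
ee_rot: [[-0.919, 0.395, -0.002], [0.395, 0.919, -0.001], [0.001, -0.001, -1.0]]
wrist_force: [0.1, 0.3, 0.3]
width: 0.0004
```

```bash
python3 -m inch '0.02 -0.052 0.0 0 0 0;0.02 -0.052 0.0 0 0 0;0.02 -0.052 0 0 0 0;0.02 -0.052 0 0 0 0;0 0 0 0 0 0'
cat > look.py <<'E'
from h import *
import sys,json
nm=sys.argv[1]
st=ctrl.observe();s=eyes.snapshot('wrist');save(s,nm)
print(np.round(st['ee_pos'],4),np.round(st['ee_rot'],3).tolist(),np.round(st['wrist_force'],2),st['time_s'])
for n in ['selector_axis','selector_tip','start_key_top','jar']:
    for x in nets.landmark_of(s,n)[:2]:
        z={'selector_axis':.094,'selector_tip':.094,'start_key_top':.072,'jar':.06}[n]
        print(n,np.round(x['uv'],1),round(x['confidence'],2),atz(ray(s,x['uv'],st),z).round(4))
import pickle;pickle.dump((s,st),open(nm+'.pkl','wb'))
E
python3 look.py w1
```

```text
time_s: 2.2
ee_pos: [0.5311, 0.13, 0.3321]
ee_rot: [[-0.916, 0.401, 0.003], [0.401, 0.916, 0.0], [-0.002, 0.001, -1.0]]
wrist_force: [-0.0, 1.2, -0.3]
width: 0.0001
[0.5311 0.13   0.3321] [[-0.916, 0.401, 0.003], [0.401, 0.916, 0.0], [-0.002, 0.001, -1.0]] [-0.01  1.23 -0.33] 2.2
selector_axis [265.7 202.5] 0.8 [0.5545 0.099  0.094 ]
selector_tip [304.7 188.6] 0.72 [0.5573 0.145  0.094 ]
start_key_top [ 98.7 248.8] 0.87 [ 0.53   -0.1218  0.072 ]
```

View pics/w1.png

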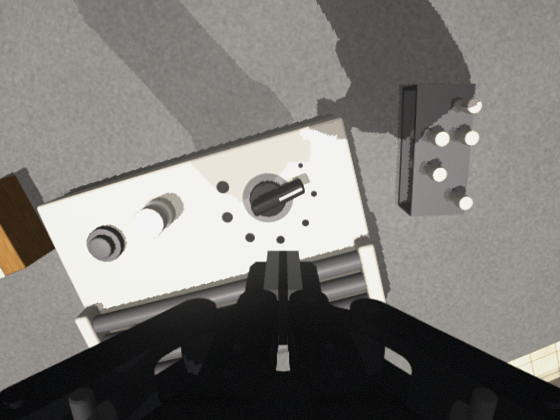

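```bash
cat > dots.py <<'E'
from h import *
import pickle,sys
s,st=pickle.load(open(sys.argv[1]+'.pkl','rb'))
g=cv2.cvtColor(s['color'],cv2.COLOR_RGB2GRAY)
b=(g<110).astype(np.uint8)
n,l,stt,c=cv2.connectedComponentsWithStats(b)
P=[]
for i in range(1,n):
    if 4<stt[i,4]<400:
        p=atz(ray(s,c[i],st),.06)
        if 0.045<np.hypot(*(p[:2]-[.556,.098]))<.068: print(c[i].round(1),stt[i,4],p.round(4));P.append((stt[i,4],p))
P=np.array([p for _,p in P])[:,:2]
A=np.c_[2*P,np.ones(len(P))];x=np.linalg.lstsq(A,(P**2).sum(1),rcond=None)[0]
print('centre',x[:2].round(4),'r',np.sqrt(x[2]+x[0]**2+x[1]**2))
a=np.degrees(np.arctan2(P[:,1]-x[1],P[:,0]-x[0]));print(np.sort(a).round(1))
E
python3 dots.py w1; python3 -c "
import cv2
a=cv2.imread('pics/w1.png')[140:260,190:340];cv2.imwrite('pics/w1c.png',cv2.resize(a,None,fx=5,fy=5,interpolation=cv2.INTER_CUBIC))"
```

```text
[300.2 165. ] 10 [0.5369 0.1501 0.06  ]
[222.4 186.8] 105 [0.5236 0.054  0.06  ]
[313.4 193.5] 17 [0.5752 0.1511 0.06  ]
[227.  216.9] 70 [0.56   0.0423 0.06  ]
[305.2 222.5] 28 [0.6054 0.1279 0.06  ]
[249.6 237.4] 52 [0.5956 0.0564 0.06  ]
[280.  239.4] 39 [0.6134 0.0903 0.06  ]
centre [0.558  0.0981] r 0.05596001282065656
[-128.   -87.9  -47.9   -8.    32.1   72.   112.1]
```

View pics/w1c.png

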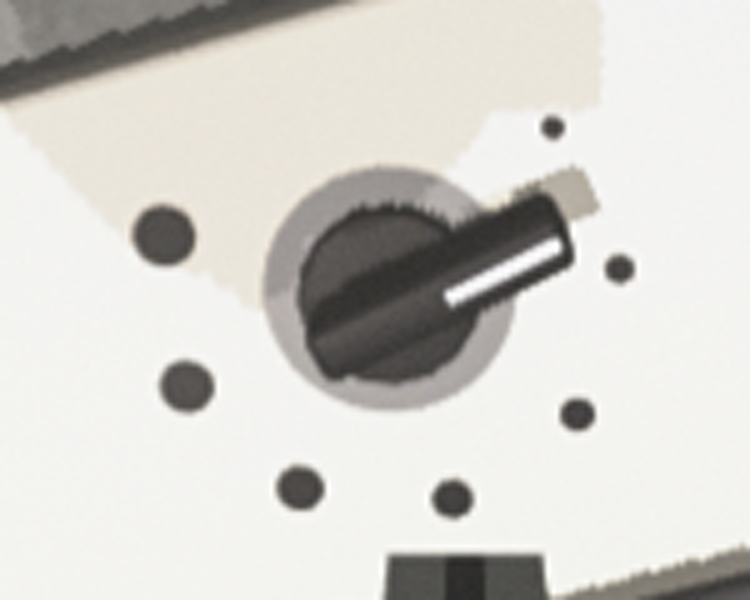

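Run:
```python
from h import *
import pickle
s,st=pickle.load(open('w1.pkl','rb'))
g=s['color'].astype(int).sum(2)
import itertools
A=np.array([0.558,.0981])
a,b=[atz(ray(s,p,st),.094)[:2] for p in ([279.6,199.6],[301.8,188.6])]
print(a,b,np.degrees(np.arctan2(*(b-a)[::-1])),np.degrees(np.arctan2(*(b-A)[::-1])),np.hypot(*(b-A)))
print(st['joint_pos'])
```

```text
[0.55769454 0.11452503] [0.55604142 0.1420666 ] 93.43492218939863 92.55066571224678 0.04401019854742101
[-26.21164271  17.23475684   8.10717355  96.46239947  -2.59156865
  66.34012147  48.91631849]
```

```bash
python3 -m inch '-0.004 0 -0.03 0 0 0.155;-0.003 0.001 -0.04 0 0 0.155;-0.003 0.001 -0.04 0 0 0.155;0 0 -0.03 0 0 0;0 0 0 0 0 0' ; python3 look.py w2; python3 dots.py w2
```

```text
time_s: 3.08
ee_pos: [0.5177, 0.1435, 0.1887]
ee_rot: [[-0.996, -0.085, 0.001], [-0.085, 0.996, 0.006], [-0.001, 0.006, -1.0]]
wrist_force: [0.2, 0.3, 1.1]
width: 0.0001
[0.5177 0.1435 0.1887] [[-0.996, -0.085, 0.001], [-0.085, 0.996, 0.006], [-0.001, 0.006, -1.0]] [0.21 0.3  1.12] 3.075
selector_axis [213.6 254.1] 0.96 [0.5549 0.0965 0.094 ]
selector_tip [280.1 260.2] 0.65 [0.5557 0.1451 0.094 ]
jar [ 66.1 184.3] 0.78 [ 0.5204 -0.0306  0.06  ]
[169.3 196.1] 253 [0.5234 0.0539 0.06  ]
[287.7 221.6] 29 [0.5368 0.1497 0.06  ]
[155.4 237.6] 182 [0.5599 0.0421 0.06  ]
[172.9 277.6] 128 [0.5952 0.0564 0.06  ]
centre [0.5578 0.0979] r 0.055860160148496055
[-128.   -87.9  -48.   112.1]
```

View pics/w2.png

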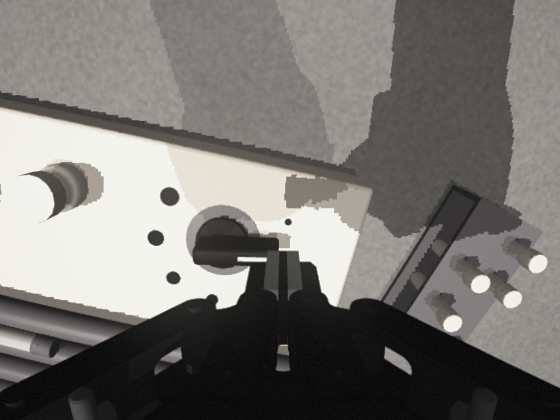

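```bash
python3 - <<'E'
from h import *
import pickle
d=[pickle.load(open(n+'.pkl','rb')) for n in ('w1','w2')]
for a,b in (([265.7,202.5],[213.6,254.1]),([304.7,188.6],[280.1,260.2])): print(tri([ray(d[0][0],a,d[0][1]),ray(d[1][0],b,d[1][1])]))
E
python3 -m inch '0.002 -0.011 -0.02 0 0 0;0 0 -0.03 0 0 0;0 0 -0.03 0 0 0;0 0 0 0 0 0'
```

```text
[0.5540162  0.09804388 0.09599362]
[0.55883612 0.14507376 0.08728773]
time_s: 3.82
ee_pos: [0.5241, 0.1331, 0.1142]
ee_rot: [[-0.996, -0.083, 0.013], [-0.083, 0.997, 0.01], [-0.014, 0.009, -1.0]]
wrist_force: [0.4, -0.4, 0.3]
width: -0.0003
```

```bash
python3 -m inch '-0.003 0 -0.02 0 -0.012 0;0 0 -0.017 0 0 0;0 0 0 0 0 0'; python3 look.py w3
```

```text
time_s: 4.2
ee_pos: [0.5237, 0.1339, 0.0803]
ee_rot: [[-0.996, -0.083, 0.031], [-0.082, 0.997, 0.012], [-0.032, 0.009, -0.999]]
wrist_force: [1.3, -0.9, 0.7]
width: 0.0001
[0.5237 0.1339 0.0803] [[-0.996, -0.083, 0.031], [-0.082, 0.997, 0.012], [-0.032, 0.009, -0.999]] [ 1.3  -0.85  0.75] 4.2
selector_tip [300.4 350.8] 0.94 [0.5546 0.1438 0.094 ]
```

View pics/w3.png

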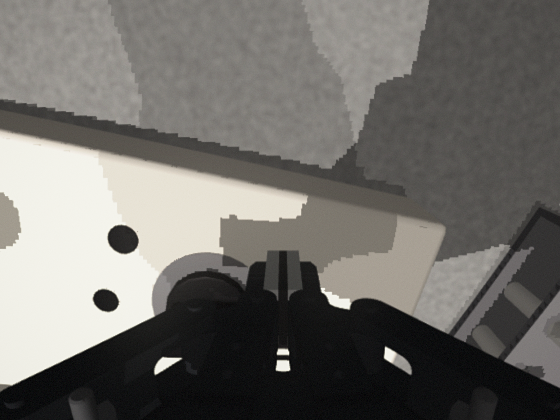

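```bash
cat > wp.py <<'E'
from h import *
import sys
A=np.array([.558,.098]);r=.036
st=ctrl.observe();p=np.array(st['ee_pos']);R=np.array(st['ee_rot']);yaw=np.degrees(np.arctan2(R[1,0],R[0,0]))%360
print('now',p.round(4),'yaw',round(yaw,1),'z',R[:,2].round(3),np.round(st['wrist_force'],1),'j7',st['joint_pos'][6],'fingertheta',None)
off=float(sys.argv[1])
q=p[:2]
for t in map(float,sys.argv[2:]):
    a=np.radians(t);u=np.array([np.cos(a),np.sin(a)]);n=np.array([-u[1],u[0]])
    w=A+r*u+off*n
    print(t,w.round(4),'d',(w-q).round(4),'dyaw',round(np.radians(t+90-yaw),3)); q=w; yaw=t+90
E
python3 -m inch '0.006 0 -0.003 -0.012 0.031 0;0.004 0 0 0 0 0;0 0 0 0 0 0'; python3 wp.py .018 92 84 76 68 60 52 44
```

```text
time_s: 4.82
ee_pos: [0.5346, 0.1339, 0.079]
ee_rot: [[-0.997, -0.082, 0.002], [-0.082, 0.997, 0.001], [-0.002, 0.0, -1.0]]
wrist_force: [0.2, 0.7, -0.7]
width: -0.0002
now [0.5346 0.1339 0.079 ] yaw 184.7 z [ 0.002  0.001 -1.   ] [ 0.2  0.7 -0.7] j7 75.45760282707846 fingertheta None
92.0 [0.5388 0.1333] d [ 0.0042 -0.0006] dyaw -0.047
84.0 [0.5439 0.1357] d [0.0051 0.0023] dyaw -0.14
76.0 [0.5492 0.1373] d [0.0054 0.0016] dyaw -0.14
68.0 [0.5548 0.1381] d [0.0056 0.0008] dyaw -0.14
60.0 [0.5604 0.1382] d [0.0056 0.0001] dyaw -0.14
52.0 [0.566  0.1375] d [ 0.0056 -0.0007] dyaw -0.14
44.0 [0.5714 0.136 ] d [ 0.0054 -0.0015] dyaw -0.14
```

```bash
python3 -m inch '0.004 0 -0.002 0 0 -0.05;0.005 0.002 0 0 0 -0.14;0.005 0.002 0 0 0 -0.14;0 0 0 0 0 0';  python3 look.py w4; python3 wp.py .018 76 68 60
python3 - <<'E'
from h import *
s=eyes.snapshot('top')
a=s['color'][150:310,130:430,::-1];cv2.imwrite('pics/t4.png',cv2.resize(a,None,fx=2.6,fy=2.6,interpolation=cv2.INTER_CUBIC))
s=eyes.snapshot('side')
a=s['color'][130:280,200:400,::-1];cv2.imwrite('pics/s4.png',cv2.resize(a,None,fx=4,fy=4,interpolation=cv2.INTER_CUBIC))
E
```

```text
time_s: 5.32
ee_pos: [0.5489, 0.1377, 0.0771]
ee_rot: [[-0.965, 0.261, 0.003], [0.261, 0.965, 0.0], [-0.003, 0.001, -1.0]]
wrist_force: [-0.5, 0.1, -0.1]
width: 0.0001
[0.5489 0.1377 0.0771] [[-0.965, 0.261, 0.003], [0.261, 0.965, 0.0], [-0.003, 0.001, -1.0]] [-0.49  0.11 -0.12] 5.325
now [0.5486 0.1374 0.0772] yaw 165.0 z [ 0.003  0.    -1.   ] [-0.5  0.   0.7] j7 60.882442144705 fingertheta None
76.0 [0.5492 0.1373] d [ 0.0007 -0.0001] dyaw 0.017
68.0 [0.5548 0.1381] d [0.0056 0.0008] dyaw -0.14
60.0 [0.5604 0.1382] d [0.0056 0.0001] dyaw -0.14
```

View pics/w4.png

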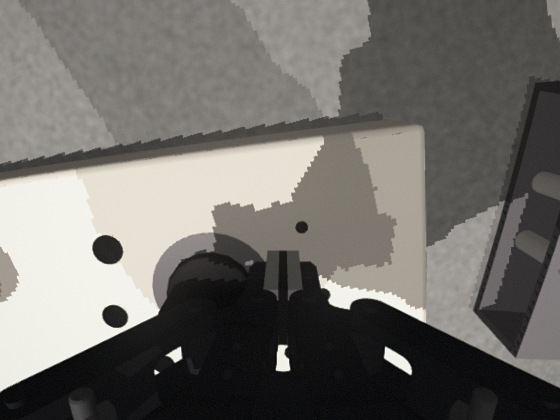

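View pics/t4.png

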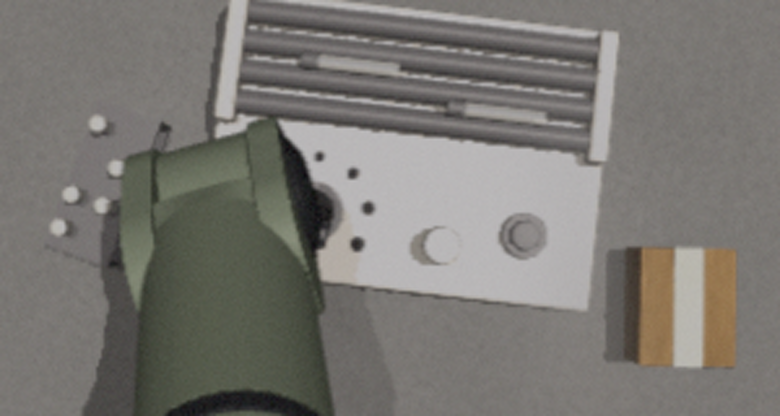

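View pics/s4.png

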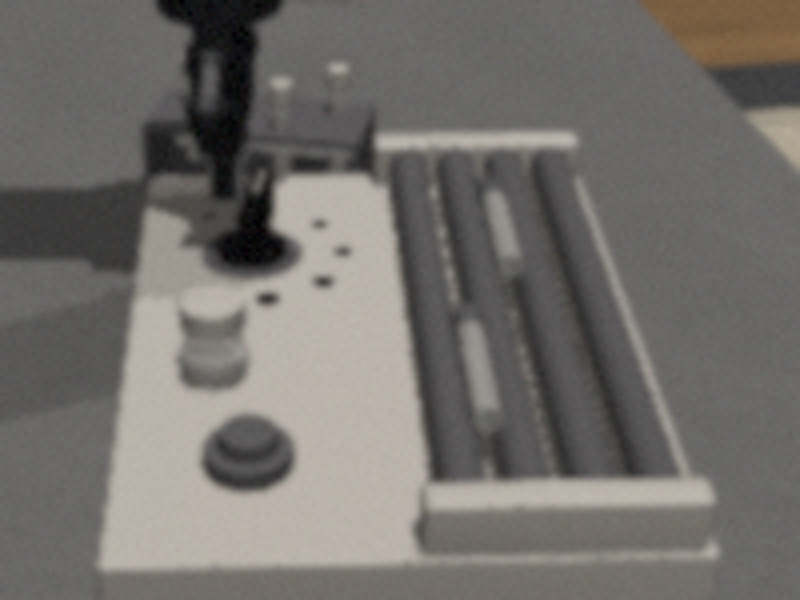

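```bash
python3 -m inch '0.006 0.001 0 0 0 -0.13;0.005 0 0 0 0 -0.14;0 0 0 0 0 0';  python3 wp.py .018 60 52 44
python3 - <<'E'
from h import *
s=eyes.snapshot('side')
a=s['color'][130:280,200:400,::-1];cv2.imwrite('pics/s5.png',cv2.resize(a,None,fx=4,fy=4,interpolation=cv2.INTER_CUBIC))
E
```

```text
time_s: 6.05
ee_pos: [0.5588, 0.1385, 0.0771]
ee_rot: [[-0.86, 0.511, 0.001], [0.511, 0.86, 0.0], [-0.001, 0.001, -1.0]]
wrist_force: [-2.3, 1.2, 1.0]
width: -0.0001
now [0.5588 0.1385 0.0771] yaw 149.3 z [ 0.001  0.    -1.   ] [-2.3  1.2  1. ] j7 49.34553816492346 fingertheta None
60.0 [0.5604 0.1382] d [ 0.0016 -0.0004] dyaw 0.013
52.0 [0.566  0.1375] d [ 0.0056 -0.0007] dyaw -0.14
44.0 [0.5714 0.136 ] d [ 0.0054 -0.0015] dyaw -0.14
```

View pics/s5.png

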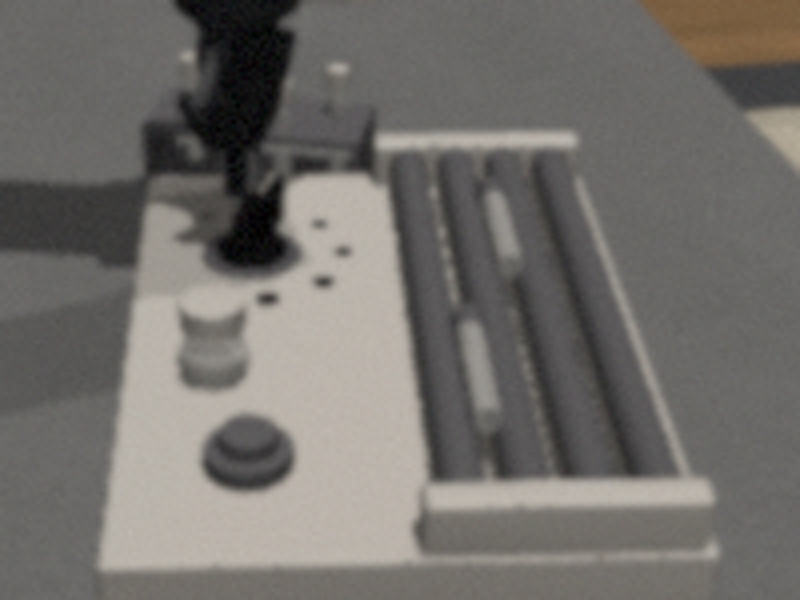

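```bash
python3 -m inch '0.004 0 0 0 0 -0.06;0.004 -0.001 0 0 0 -0.07;0 0 0 0 0 0';  python3 wp.py .018 52 44 36
```

```text
time_s: 6.48
ee_pos: [0.5659, 0.1372, 0.0771]
ee_rot: [[-0.792, 0.61, 0.0], [0.61, 0.792, 0.0], [0.0, 0.0, -1.0]]
wrist_force: [-0.1, -0.0, 0.9]
width: 0.0002
now [0.5659 0.1372 0.0771] yaw 142.4 z [ 0.  0. -1.] [-0.1 -0.   0.9] j7 44.47346153157019 fingertheta None
52.0 [0.566  0.1375] d [0.     0.0003] dyaw -0.007
44.0 [0.5714 0.136 ] d [ 0.0054 -0.0015] dyaw -0.14
36.0 [0.5765 0.1337] d [ 0.0052 -0.0022] dyaw -0.14
```

```bash
python3 look.py w6;  python3 - <<'E'
from h import *
s=eyes.snapshot('side')
for n in ('selector_axis','selector_tip'): print(n,[(np.round(x['uv'],1),x['confidence'],atz(ray(s,x['uv']),.094).round(4)) for x in nets.landmark_of(s,n)])
a=s['color'][130:280,200:400,::-1];cv2.imwrite('pics/s6.png',cv2.resize(a,None,fx=4,fy=4,interpolation=cv2.INTER_CUBIC))
E
```

```text
[0.5659 0.1372 0.0771] [[-0.792, 0.61, 0.0], [0.61, 0.792, 0.0], [0.0, 0.0, -1.0]] [-0.07 -0.01  0.94] 6.475
jar [ 10.3 354.9] 0.9 [ 0.5206 -0.0262  0.06  ]
selector_axis [(array([263.4, 183. ]), 0.64, array([0.5602, 0.0833, 0.094 ])), (array([276.6, 174.7]), 0.25, array([0.5982, 0.1211, 0.094 ]))]
selector_tip [(array([278.5, 176.7]), 0.75, array([0.6011, 0.1096, 0.094 ])), (array([260.7, 238.6]), 0.47, array([ 0.5252, -0.1384,  0.094 ]))]
```

View pics/s6.png

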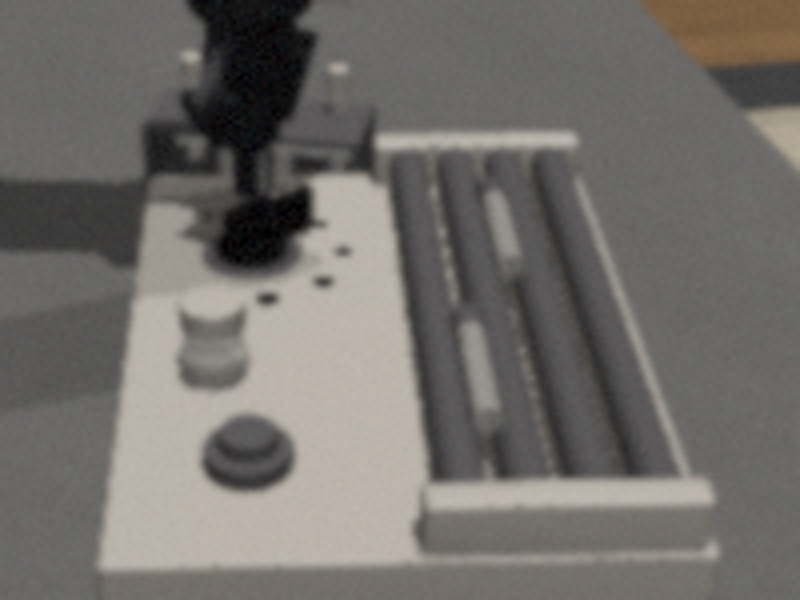

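View pics/w6.png

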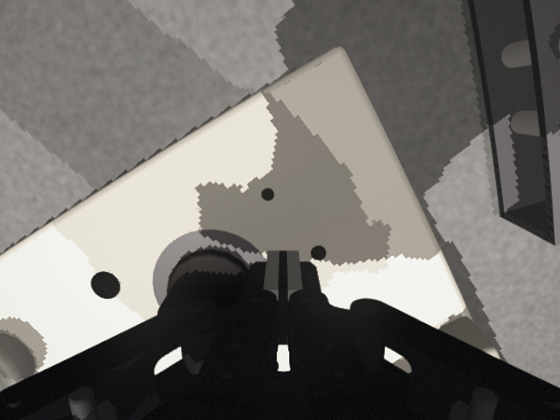

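```bash
python3 -m inch '0.005 -0.002 0 0 0 -0.13;0.005 -0.002 0 0 0 -0.14;0.005 -0.003 0 0 0 -0.12;0 0 0 0 0 0';  python3 wp.py .018 28 20 14 10
```

```text
time_s: 7.38
ee_pos: [0.5804, 0.131, 0.077]
ee_rot: [[-0.492, 0.871, -0.001], [0.871, 0.492, 0.001], [0.002, -0.0, -1.0]]
wrist_force: [-3.2, 2.5, 2.2]
width: -0.0
now [0.5804 0.131  0.077 ] yaw 119.4 z [-0.001  0.001 -1.   ] [-3.2  2.5  2.2] j7 28.10821816339596 fingertheta None
28.0 [0.5813 0.1308] d [ 0.001  -0.0002] dyaw -0.025
20.0 [0.5857 0.1272] d [ 0.0043 -0.0036] dyaw -0.14
14.0 [0.5886 0.1242] d [ 0.0029 -0.0031] dyaw -0.105
10.0 [0.5903 0.122 ] d [ 0.0018 -0.0022] dyaw -0.07
```

```bash
python3 -m inch '0.005 -0.004 0 0 0 -0.16;0.003 -0.003 0 0 0 -0.1;0.001 -0.002 0 0 0 -0.04;0 0 0 0 0 0';  python3 wp.py .018 16 10
cat > sd.py <<'E'
from h import *
import sys
s=eyes.snapshot('side')
A=np.array([.558,.098])
for n in ('selector_axis','selector_tip'):
  for x in nets.landmark_of(s,n): 
    p=atz(ray(s,x['uv']),.094)[:2]; print(n,np.round(x['uv'],1),round(x['confidence'],2),p.round(4),np.degrees(np.arctan2(*(p-A)[::-1])).round(1))
a=s['color'][130:280,200:400,::-1];cv2.imwrite('pics/%s.png'%sys.argv[1],cv2.resize(a,None,fx=4,fy=4,interpolation=cv2.INTER_CUBIC))
E
python3 sd.py s7
```

```text
time_s: 7.88
ee_pos: [0.5888, 0.1229, 0.077]
ee_rot: [[-0.218, 0.976, -0.001], [0.976, 0.218, 0.003], [0.003, -0.0, -1.0]]
wrist_force: [-0.3, 0.2, 0.2]
width: -0.0
now [0.5888 0.1229 0.077 ] yaw 102.6 z [-0.001  0.003 -1.   ] [-0.3  0.2  0.2] j7 16.18011681512116 fingertheta None
16.0 [0.5876 0.1252] d [-0.0012  0.0023] dyaw 0.06
10.0 [0.5903 0.122 ] d [ 0.0027 -0.0032] dyaw -0.105
selector_axis [263.1 179.9] 0.64 [0.5617 0.0992] 18.4
selector_tip [279.8 176.3] 0.82 [0.6046 0.1112] 15.8
selector_tip [230.6 336. ] 0.28 [ 0.4537 -0.3621] -102.8
```

View pics/s7.png

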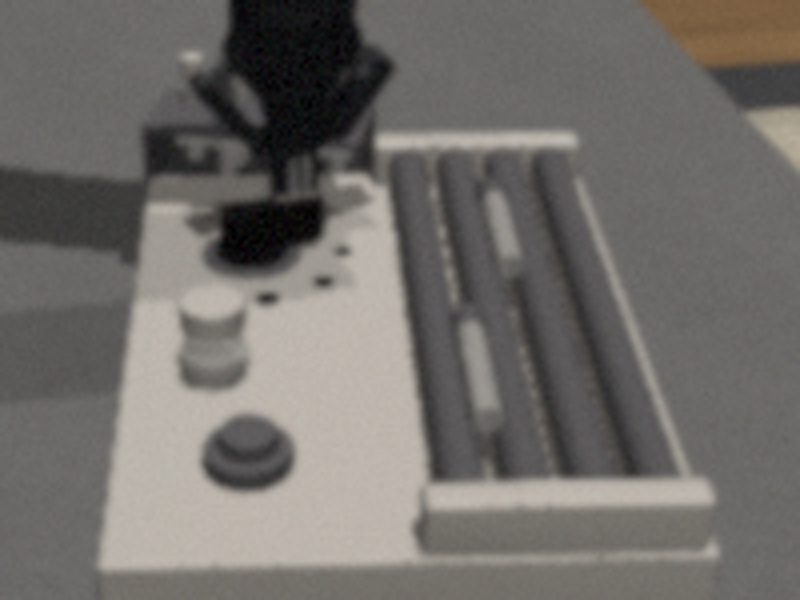

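```bash
python3 -m inch '0.002 -0.002 0 0 0 -0.05;0.001 -0.002 0 0 0 -0.04;0 0 0 0 0 0';  python3 wp.py .018 6 0; python3 sd.py s8
```

```text
time_s: 8.4
ee_pos: [0.592, 0.1186, 0.0772]
ee_rot: [[-0.123, 0.992, -0.0], [0.992, 0.123, 0.003], [0.003, -0.0, -1.0]]
wrist_force: [-0.9, 0.8, 0.7]
width: 0.0001
now [0.592  0.1186 0.0772] yaw 97.1 z [-0.     0.003 -1.   ] [-0.9  0.8  0.7] j7 12.413539957396505 fingertheta None
6.0 [0.5919 0.1197] d [-0.0001  0.001 ] dyaw -0.019
0.0 [0.594 0.116] d [ 0.0021 -0.0037] dyaw -0.105
selector_axis [262.2 178.9] 0.65 [0.5602 0.1048] 72.0
selector_tip [281.8 179.9] 0.74 [0.6061 0.0916] -7.6
selector_tip [254.4 221.2] 0.42 [ 0.5203 -0.0768] -102.2
```

View pics/s8.png

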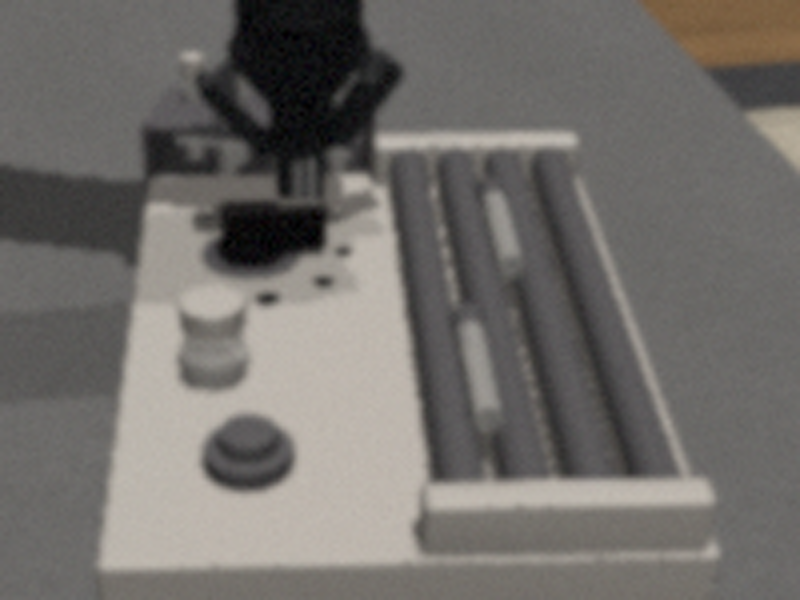

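```bash
python3 wp.py .018 -2 -10 -18 -24 -28 -32
```

```text
now [0.592  0.1189 0.0772] yaw 97.2 z [-0.001  0.003 -1.   ] [-0.4  0.3 -1. ] j7 12.46775257455122 fingertheta None
-2.0 [0.5946 0.1147] d [ 0.0027 -0.0042] dyaw -0.16
-10.0 [0.5966 0.1095] d [ 0.002  -0.0053] dyaw -0.14
-18.0 [0.5978 0.104 ] d [ 0.0012 -0.0055] dyaw -0.14
-24.0 [0.5982 0.0998] d [ 0.0004 -0.0042] dyaw -0.105
-28.0 [0.5982 0.097 ] d [ 0.     -0.0028] dyaw -0.07
-32.0 [0.5981 0.0942] d [-0.0002 -0.0028] dyaw -0.07
```

```bash
python3 -m inch '0.001 -0.004 0 0 0 -0.12;0.002 -0.005 0 0 0 -0.14;0.001 -0.005 0 0 0 -0.14;0 0 0 0 0 0';  python3 wp.py .018 -18 -24 -28 -32 -36; python3 sd.py s9
```

```text
time_s: 9.05
ee_pos: [0.5962, 0.1065, 0.0772]
ee_rot: [[0.279, 0.96, 0.001], [0.96, -0.279, 0.005], [0.006, -0.0, -1.0]]
wrist_force: [0.7, 3.0, -0.6]
width: 0.0001
now [0.5962 0.1065 0.0772] yaw 73.8 z [ 0.001  0.005 -1.   ] [ 0.7  3.  -0.6] j7 -4.1516636674195295 fingertheta None
-18.0 [0.5978 0.104 ] d [ 0.0016 -0.0025] dyaw -0.032
-24.0 [0.5982 0.0998] d [ 0.0004 -0.0042] dyaw -0.105
-28.0 [0.5982 0.097 ] d [ 0.     -0.0028] dyaw -0.07
-32.0 [0.5981 0.0942] d [-0.0002 -0.0028] dyaw -0.07
-36.0 [0.5977 0.0914] d [-0.0004 -0.0028] dyaw -0.07
selector_axis [260.4 179.7] 0.65 [0.5554 0.1014] 128.2
selector_axis [260.6 238.7] 0.26 [ 0.525  -0.1387] -97.9
selector_axis [254.6 220.8] 0.17 [ 0.5208 -0.0754] -102.1
selector_tip [280.5 183. ] 0.85 [0.6003 0.0765] -27.0
```

View pics/s9.png

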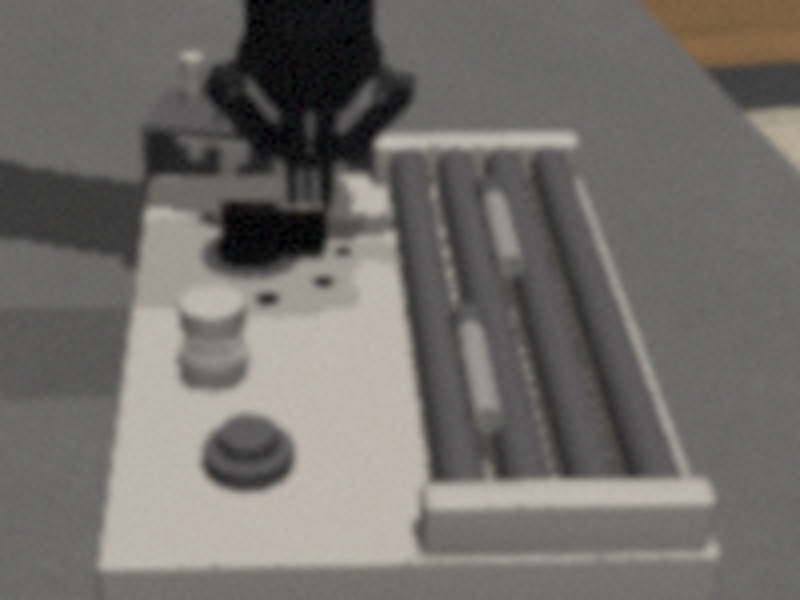

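```bash
python3 -m inch '0.002 -0.004 0 0 0 -0.08;0 -0.004 0 0 0 -0.09;0 -0.002 0 0 0 -0.05;0 0 0 0 0 0';  python3 wp.py .018 -28 -32 -36; python3 sd.py s10
```

```text
time_s: 9.7
ee_pos: [0.5976, 0.0969, 0.0773]
ee_rot: [[0.477, 0.879, 0.002], [0.879, -0.477, 0.006], [0.006, -0.001, -1.0]]
wrist_force: [0.4, 0.2, 0.4]
width: 0.0002
now [0.5976 0.0969 0.0773] yaw 61.5 z [ 0.002  0.006 -1.   ] [0.4 0.2 0.4] j7 -12.767572683294109 fingertheta None
-28.0 [0.5982 0.097 ] d [0.0006 0.0001] dyaw 0.008
-32.0 [0.5981 0.0942] d [-0.0002 -0.0028] dyaw -0.07
-36.0 [0.5977 0.0914] d [-0.0004 -0.0028] dyaw -0.07
selector_axis [263.6 181.2] 0.72 [0.5619 0.0923] -55.1
selector_tip [277.6 183.8] 0.64 [0.5929 0.0736] -34.9
```

View pics/s10.png

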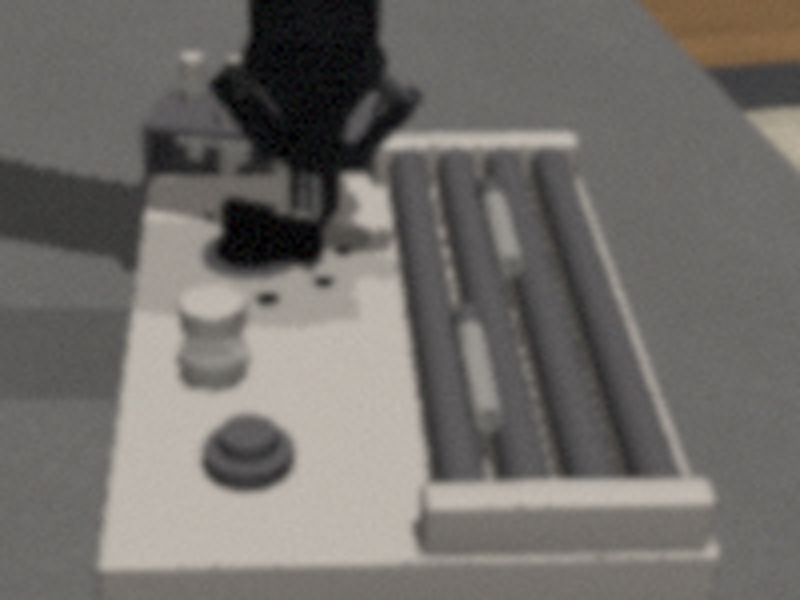

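```bash
python3 -m inch '0 -0.003 0 0 0 -0.07;0 -0.002 0 0 0 0;0 0 0 0 0 0';  python3 wp.py .018 -32 -36; python3 sd.py s11
```

```text
time_s: 10.22
ee_pos: [0.5976, 0.0922, 0.0774]
ee_rot: [[0.534, 0.846, 0.002], [0.846, -0.534, 0.006], [0.007, -0.002, -1.0]]
wrist_force: [-0.7, -0.7, -0.7]
width: 0.0001
now [0.5976 0.0922 0.0774] yaw 57.7 z [ 0.002  0.006 -1.   ] [-0.7 -0.7 -0.7] j7 -15.258441535898285 fingertheta None
-32.0 [0.5981 0.0942] d [0.0005 0.0019] dyaw 0.005
-36.0 [0.5977 0.0914] d [-0.0004 -0.0028] dyaw -0.07
selector_axis [262.3 181.6] 0.74 [0.5586 0.0908] -85.2
selector_axis [252.  221.2] 0.73 [ 0.5155 -0.076 ] -103.7
selector_tip [273.8 187.4] 0.77 [0.5812 0.0576] -60.1
```

View pics/s11.png

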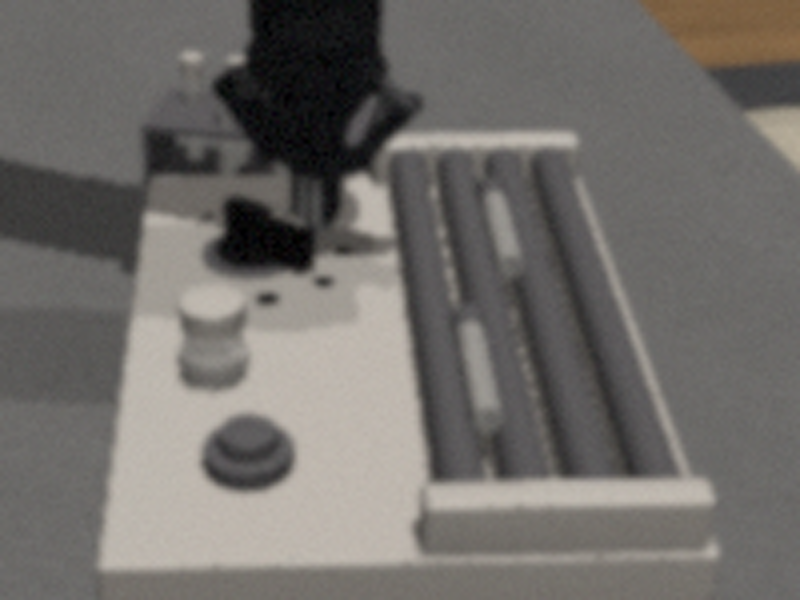

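```bash
python3 -m inch '0.008 0.012 0 0 0 0;0.004 0.006 0.03 0 0 0;0 0 0.06 0 0 0;0 0 0.06 0 0 0;0 0 0 0 0 0'; python3 look.py w12; python3 dots.py w12
```

```text
time_s: 11.0
ee_pos: [0.6113, 0.1153, 0.2318]
ee_rot: [[0.531, 0.847, 0.002], [0.847, -0.531, 0.006], [0.006, -0.002, -1.0]]
wrist_force: [-0.6, 0.7, -0.8]
width: 0.0006
[0.6113 0.1153 0.2318] [[0.531, 0.847, 0.002], [0.847, -0.531, 0.006], [0.006, -0.002, -1.0]] [-0.6   0.66 -0.8 ] 11.0
selector_axis [242.2 241.8] 0.71 [0.5603 0.0993 0.094 ]
selector_tip [292.  257.3] 0.68 [0.5887 0.0648 0.094 ]
jar [282.1 344.3] 0.85 [ 0.5207 -0.0275  0.06  ]
[228.5 174.1] 41 [0.5756 0.1512 0.06  ]
[270.4 178.4] 62 [0.6055 0.1277 0.06  ]
[195.1 197.1] 22 [0.5373 0.15   0.06  ]
[299.4 207.5] 83 [0.6136 0.0904 0.06  ]
centre [0.5581 0.098 ] r 0.05600560856188437
[ -7.8  32.1  71.8 111.8]
```

View pics/w12.png

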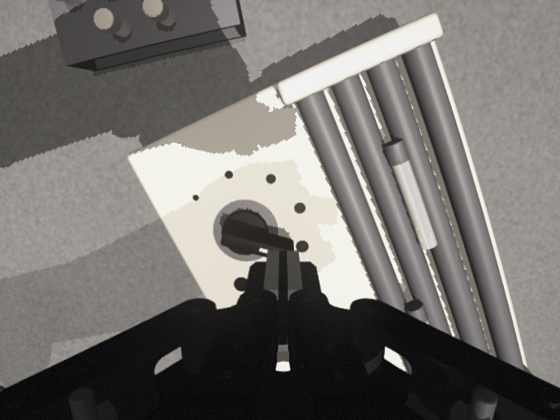

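```bash
python3 -m inch '-0.013 -0.04 0.02 0 0 0;-0.013 -0.045 0.02 0 0 0;-0.013 -0.045 0.01 0 0 0;-0.012 -0.045 0 0 0 0;0 0 0 0 0 0'; python3 look.py w13;python3 dots.py w13
```

```text
time_s: 11.88
ee_pos: [0.5542, -0.0649, 0.2727]
ee_rot: [[0.531, 0.847, -0.013], [0.848, -0.531, 0.0], [-0.007, -0.012, -1.0]]
wrist_force: [0.7, -0.2, -0.3]
width: 0.0002
[ 0.5542 -0.0649  0.2727] [[0.531, 0.847, -0.013], [0.848, -0.531, 0.0], [-0.007, -0.012, -1.0]] [ 0.68 -0.16 -0.35] 11.875
selector_axis [184.8  16.8] 0.6 [0.5583 0.1008 0.094 ]
selector_tip [238.8  35.2] 0.71 [0.5885 0.0637 0.094 ]
jar [240.  164.6] 0.6 [ 0.5212 -0.0311  0.06  ]
[250.7   2.7] 64 [0.6128 0.0889 0.06  ]
[254.3  45. ] 122 [0.5956 0.0561 0.06  ]
[231.5  79.4] 176 [0.5602 0.0418 0.06  ]
[193.8  89.9] 218 [0.5238 0.0536 0.06  ]
centre [0.5582 0.097 ] r 0.05530217586232079
[-128.4  -87.9  -47.6   -8.4]
```

View pics/w13.png

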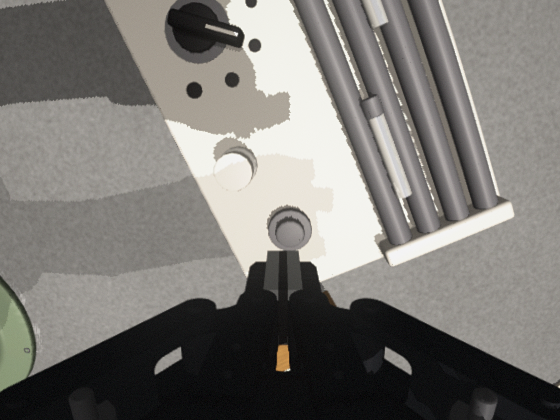

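Run:
```python
from h import *
import pickle
s,st=pickle.load(open('w13.pkl','rb'));s1,st1=pickle.load(open('w1.pkl','rb'))
a,b=[atz(ray(s,p,st),.094)[:2] for p in ([205.5,25.5],[237,37])]
print(a,b,np.degrees(np.arctan2(*(b-a)[::-1])),np.degrees(np.arctan2(*(b-[.558,.098])[::-1])))
for z in (.06,.066,.072,.08): print(z,atz(ray(s,[290,233.5],st),z).round(4),atz(ray(s1,[98.7,248.8],st1),z).round(4),atz(ray(s1,[100,245],st1),z).round(4))
a=np.vstack([s['color'][190:270,230:350]]);c=s['color'][0:120,140:280]
cv2.imwrite('pics/w13k.png',cv2.resize(a,None,fx=5,fy=5,interpolation=cv2.INTER_CUBIC)[:,:,::-1])
cv2.imwrite('pics/w13s.png',cv2.resize(c,None,fx=5,fy=5,interpolation=cv2.INTER_CUBIC)[:,:,::-1])
```

```text
[0.56911971 0.08545606] [0.58641967 0.06334797] -51.95621817605403 -50.64329777129732
0.06 [ 0.5252 -0.1212  0.06  ] [ 0.5319 -0.1301  0.06  ] [ 0.528  -0.1256  0.06  ]
0.066 [ 0.5263 -0.1192  0.066 ] [ 0.5309 -0.126   0.066 ] [ 0.5271 -0.1215  0.066 ]
0.072 [ 0.5274 -0.1173  0.072 ] [ 0.53   -0.1218  0.072 ] [ 0.5263 -0.1174  0.072 ]
0.08 [ 0.529  -0.1147  0.08  ] [ 0.5287 -0.1162  0.08  ] [ 0.5251 -0.1119  0.08  ]
```

View pics/w13k.png

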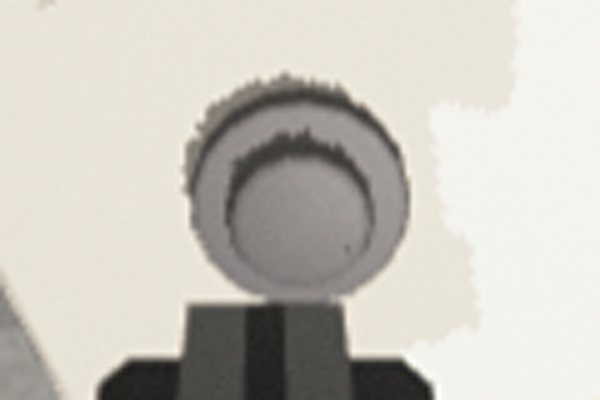

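View pics/w13s.png

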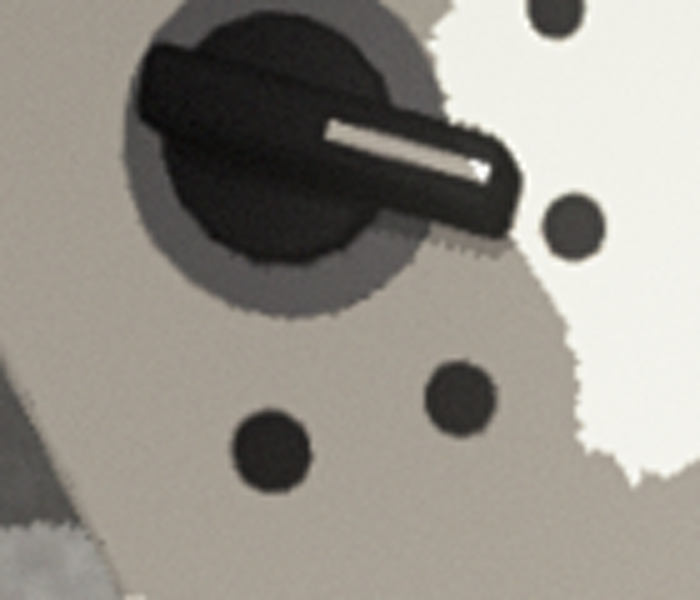

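Run:
```python
from h import *
import pickle
s,st=pickle.load(open('w13.pkl','rb'))
# bar line: threshold bright within dark bar
for e,f in (([206,26],[236.6,34]),([205,23.8],[238,32]),([206.5,28],[236,36.3]),([172,9],[234,26]),([169,23],[239,47])):
    a,b=[atz(ray(s,p,st),.094)[:2] for p in (e,f)]
    print(np.degrees(np.arctan2(*(b-a)[::-1])).round(1))
g=cv2.cvtColor(s['color'],cv2.COLOR_RGB2GRAY)[20:40,200:242]
m=(g>90).astype(np.uint8);n,l,q,c=cv2.connectedComponentsWithStats(m)
i=[k for k in range(1,n)]; print(q[1:])
k=1+np.argmin(abs(q[1:,4]-100)); ys,xs=np.nonzero(l==k)
v=cv2.fitLine(np.c_[xs+200,ys+20].astype(np.float32),cv2.DIST_L2,0,.01,.01).ravel();print(v)
a,b=[atz(ray(s,v[2:]+t*v[:2],st),.094)[:2] for t in(-14,14)];print(np.degrees(np.arctan2(*(b-a)[::-1])).round(1))
```

```text
-46.8
-46.1
-47.8
-47.7
-51.1
[[ 20   0  22  10 102]
 [  5   4  33  13 143]]
[  0.97156924   0.23675571 234.06863     22.578432  ]
-45.7
```

```bash
python3 -m inch '-0.013 -0.025 -0.03 0 -0.013 0;-0.013 -0.025 -0.04 0 0 0;0 0 -0.04 0 0 0;0 0 -0.04 0 0 0;0 0 0 0 0 0'; python3 wp.py .018
```

```text
time_s: 12.75
ee_pos: [0.5302, -0.107, 0.1174]
ee_rot: [[0.518, 0.855, -0.001], [0.855, -0.518, 0.001], [0.0, -0.001, -1.0]]
wrist_force: [-0.1, -0.5, 1.2]
width: 0.0003
now [ 0.5302 -0.107   0.1174] yaw 58.8 z [-0.001  0.001 -1.   ] [-0.1 -0.5  1.2] j7 4.5336497849233774 fingertheta None
```

```bash
python3 -m inch '-0.002 -0.008 -0.015 0 0 0;0 0 -0.01 0 0 0;0 0 0 0 0 0'; python3 look.py w14
python3 - <<'E'
from h import *
s=eyes.snapshot('side');a=s['color'][130:280,200:400,::-1];cv2.imwrite('pics/s14.png',cv2.resize(a,None,fx=4,fy=4,interpolation=cv2.INTER_CUBIC))
E
```

```text
time_s: 13.12
ee_pos: [0.5299, -0.115, 0.0935]
ee_rot: [[0.517, 0.856, 0.002], [0.856, -0.517, 0.0], [0.002, 0.002, -1.0]]
wrist_force: [0.3, 0.4, -0.8]
width: -0.0002
[ 0.5299 -0.115   0.0935] [[0.517, 0.856, 0.002], [0.856, -0.517, 0.0], [0.002, 0.002, -1.0]] [ 0.33  0.42 -0.79] 13.125
start_key_top [279.1 257.8] 0.64 [ 0.5261 -0.1175  0.072 ]
jar [178.  111.4] 0.8 [ 0.5211 -0.031   0.06  ]
```

View pics/s14.png

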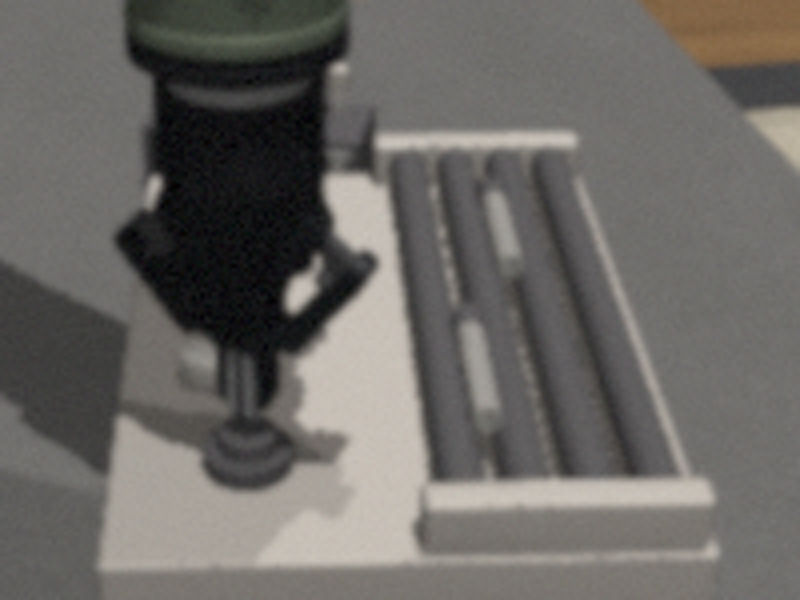

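View pics/w14.png

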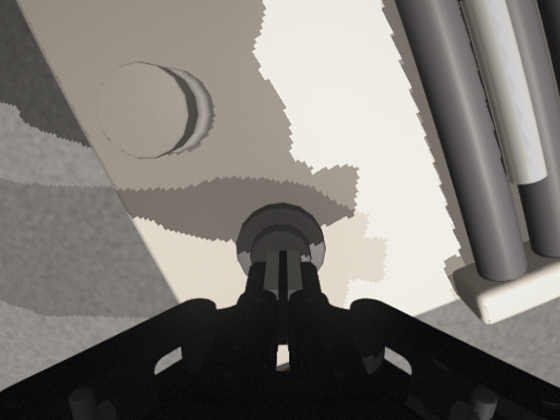

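```bash
python3 -m inch '-0.001 0 -0.007 0 0 0;0 0 -0.004 0 0 0;0 0 0 0 0 0'; python3 -m inch '0 0 -0.003 0 0 0;0 0 0 0 0 0'
```

```text
time_s: 13.8
ee_pos: [0.5289, -0.1148, 0.0823]
ee_rot: [[0.517, 0.856, 0.003], [0.856, -0.517, 0.0], [0.002, 0.003, -1.0]]
wrist_force: [-0.1, -0.2, 0.4]
width: -0.0002
time_s: 14.05
ee_pos: [0.529, -0.1149, 0.0792]
ee_rot: [[0.517, 0.856, 0.003], [0.856, -0.517, 0.0], [0.002, 0.003, -1.0]]
wrist_force: [-1.3, 0.4, 2.4]
width: 0.0003
```

```bash
python3 -m inch '0 0 -0.003 0 0 0;0 0 0 0 0 0'; python3 -m inch '0 0 -0.003 0 0 0;0 0 0 0 0 0'
```

```text
time_s: 14.3
ee_pos: [0.5291, -0.1148, 0.0762]
ee_rot: [[0.517, 0.856, 0.004], [0.856, -0.517, 0.001], [0.002, 0.003, -1.0]]
wrist_force: [-1.4, 0.3, 5.2]
width: -0.0001
time_s: 14.55
ee_pos: [0.5293, -0.1149, 0.0758]
ee_rot: [[0.517, 0.856, 0.005], [0.856, -0.517, 0.003], [0.005, 0.003, -1.0]]
wrist_force: [-8.1, 3.4, 19.0]
width: -0.0002
```

```bash
python3 -m inch '0 0 0.01 0 0 0;0 0 0.03 0 0 0;0 0 0.05 0 0 0;0.01 0.02 0.05 0 0 0;0.01 0.02 0.05 0 0 0'; python3 -m inch '0.01 0.02 0.02 0 0 0;0 0 0 0 0 0';python3 look.py w15;  python3 sd.py s15
```

```text
time_s: 15.18
ee_pos: [0.547, -0.0755, 0.2689]
ee_rot: [[0.521, 0.854, -0.0], [0.854, -0.521, 0.002], [0.002, -0.001, -1.0]]
wrist_force: [0.7, 0.5, -0.1]
width: 0.0
time_s: 15.42
ee_pos: [0.5588, -0.0536, 0.2926]
ee_rot: [[0.519, 0.855, 0.005], [0.855, -0.519, 0.003], [0.005, 0.003, -1.0]]
wrist_force: [-1.2, -0.6, -0.3]
width: 0.0
[ 0.5588 -0.0536  0.2926] [[0.519, 0.855, 0.005], [0.855, -0.519, 0.003], [0.005, 0.003, -1.0]] [-1.21 -0.57 -0.27] 15.425
selector_axis [192.9  37.5] 0.88 [0.5583 0.1009 0.094 ]
selector_tip [246.6  57.2] 0.84 [0.5904 0.0609 0.094 ]
start_key_top [285.6 242.1] 0.81 [ 0.5239 -0.1182  0.072 ]
start_key_top [247.7  57.9] 0.27 [0.5908 0.0634 0.072 ]
jar [241.1 172.9] 0.89 [ 0.5218 -0.0293  0.06  ]
selector_axis [264.  180.1] 0.86 [0.5637 0.0978] -1.8
selector_tip [276.3 185.9] 0.8 [0.5882 0.0639] -48.5
```

View pics/w15.png

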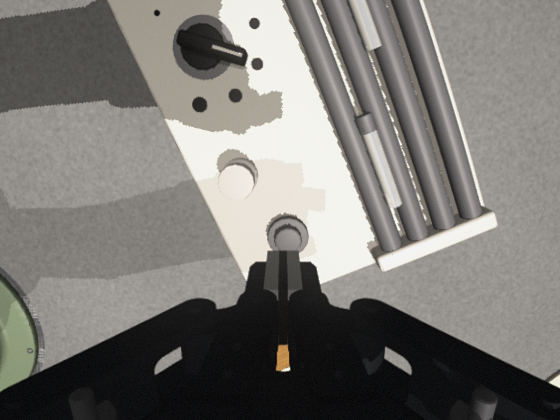

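View pics/s15.png

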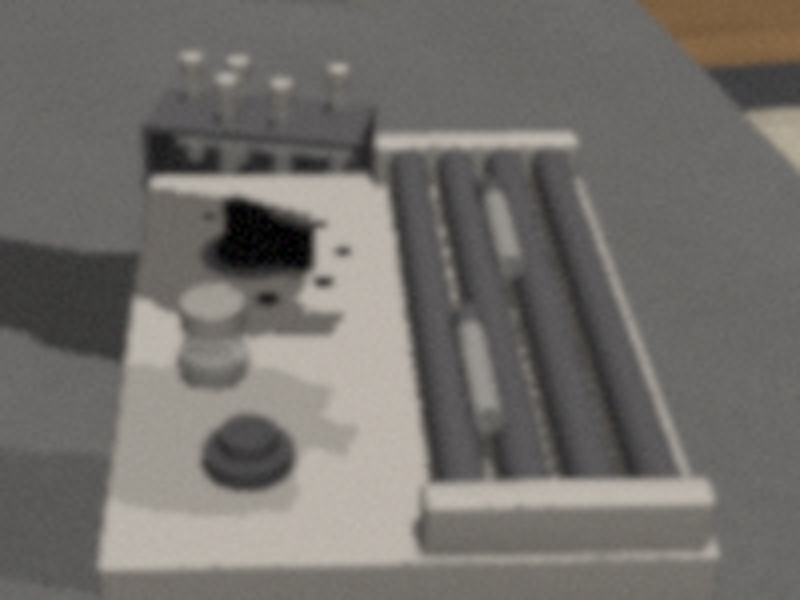

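```bash
python3 - <<'E'
from h import *
import pickle
s,st=pickle.load(open('w15.pkl','rb'))
x0,y0=205,36
g=cv2.cvtColor(s['color'],cv2.COLOR_RGB2GRAY)[y0:66,x0:250]
m=(g>90).astype(np.uint8);n,l,q,c=cv2.connectedComponentsWithStats(m);print(q[1:],c[1:])
for k in range(1,n):
    ys,xs=np.nonzero(l==k)
    if len(xs)<20: continue
    v=cv2.fitLine(np.c_[xs+x0,ys+y0].astype(np.float32),cv2.DIST_L2,0,.01,.01).ravel()
    a,b=[atz(ray(s,v[2:]+t*v[:2],st),.094)[:2] for t in(-12,12)];cc=atz(ray(s,v[2:],st),.094)[:2]
    print(k,v.round(2),np.degrees(np.arctan2(*(b-a)[::-1])).round(1),np.degrees(np.arctan2(*(cc-[.558,.098])[::-1])).round(1))
c=s['color'][0:120,140:280]
cv2.imwrite('pics/w15s.png',cv2.resize(c,None,fx=5,fy=5,interpolation=cv2.INTER_CUBIC)[:,:,::-1])
E
python3 dots.py w15
```

```text
[[ 18   0  27  30 324]
 [  7   9  31  12 126]
 [ 24  27  11   3  18]
 [ 13  28   5   2   7]
 [ 19  29   1   1   1]] [[35.29320988  8.12962963]
 [21.64285714 14.34920635]
 [28.33333333 28.55555556]
 [15.         28.71428571]
 [19.         29.        ]]
1 [  0.68   0.73 240.29  44.13] -77.5 -36.2
2 [  0.96   0.28 226.64  50.35] -47.6 -48.1
[156.5  12.5] 32 [0.5373 0.1494 0.06  ]
[253.9  22.8] 78 [0.6135 0.09   0.06  ]
[256.9  63.5] 99 [0.5957 0.056  0.06  ]
[234.9  95.2] 147 [0.5602 0.0417 0.06  ]
[199.2 104.1] 187 [0.5239 0.0536 0.06  ]
centre [0.5582 0.0976] r 0.05586479851572804
[-128.   -88.   -48.    -7.8  112. ]
```

View pics/w15s.png

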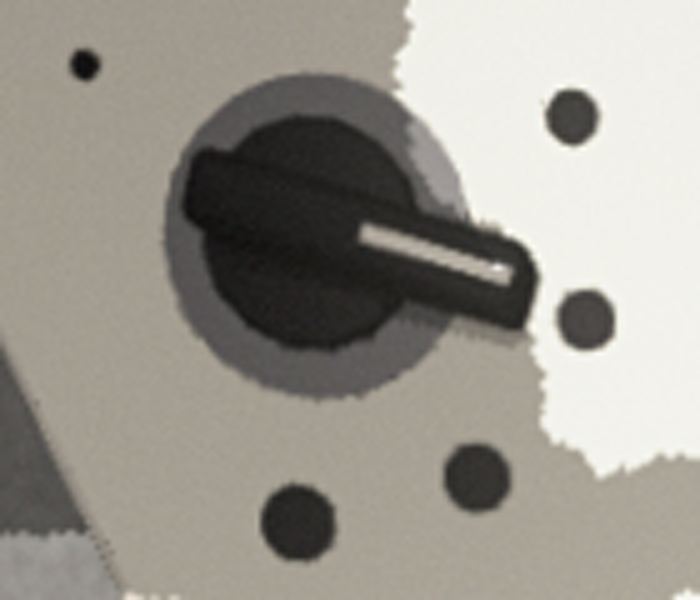

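Run:
```python
from h import *
a=cv2.imread('pics/s14.png');
x=cv2.imread('pics/side0c.png')[400:500,190:310].astype(int);y=cv2.imread('pics/s15.png')[400:500,190:310].astype(int);print(abs(x-y).mean(),abs(x[25:,]-y[:-25]).mean())
print(workorder.hand_in())
```

```text
12.13561111111111 34.22525925925926
the job is handed in; nothing more can be done
None
```

I set the selector to step 5, then pressed and released the start key, and handed the job in at about 15.6 s of the 54 s allowed.

- **Selector:** I pushed the bar's side clockwise with the shut fingertips until it clicked to step 5, without pinching it. The last wrist picture puts the bar at −47.6° to −48.1°, and the step 5 dot is at −48.0°.
- **Start key:** I pressed straight down until it stopped, at a tool height of about 76 mm and 19 N on the fingertip. I took that stop to be the end of the key's travel. After lifting clear, the side picture shows the key's shape much as it was at the start. That is a check by eye: an image difference of the same area also changed with the arm's shadow, so it proves little.
- **Surroundings:** The jar measured the same place within a few millimetres throughout. The rack looks unmoved in the side pictures. I did not measure the carton again, but the arm never went near it. At hand-in the tool stood about 0.29 m up, touching nothing.

**Checks that disagreed:**
- In the first pictures the bar stood at about 93°, half-way between the step 1 dot (112°) and the step 2 dot (72°), and not on a step as described. Later clicks landed on the dots.
- The trained networks' points put the final bar angle 2–3° further round than the line fit. I trusted the line fit.

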